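Seat the drive card in the service frame's card guides

ROBOT

A 6-joint arm with a two-finger parallel gripper is mounted at the origin on a cart in front of the work surface, level with it; the furniture and walls round the work are solid. World frame = base frame: x ahead of the robot, y to its left, z up, the work surface at z = 0. Lengths are in m, angles in rad, forces in N, time in s.
With the tool pointing down it reaches from about 0.275 to 0.825 m from the base axis. Payload 4.9 kg.
Tool frame: the origin (TCP) lies midway between the tips of the shut fingers; the grasp point (between the pads) lies 19 mm behind it (bot.grip_depth is the distance from the TCP to the grasp point, in m); y points along the fingers, x is the direction in which the jaws open and shut, and the axes are right-handed (so a half turn about y gives the same grasp; the last joint's range is limited). The gripper opens to 85 mm and grips with 20 to 120 N. Pads are 22 mm wide; open, the fingers measure 114 mm over their backs; the gripper's body (76 mm by 85 mm) begins 54 mm behind the grasp point. The pads swing forward as they close: fully open they stand 13 mm farther back than shut.
Start: joints at [-1.294, 0.326, -0.193, 1.052, 0, 1.437], TCP at [0.22, -0.504, 0.231] pointing down, gripper open.
Joint ranges: [-2.65, 2.65], [-0.97, 1.79], [-1.3, 1.35], [-1.93, 2.1], [-1.47, 1.37], [-3.14, 3.14]. Speed limits (rad/s): [2.57, 2.57, 3.14, 3.14, 3.14, 3.14].

INTERFACE

Orientations are given as a unit quaternion [w, x, y, z].
In Python, from cell import bot gives the robot as it stands. Calls block until the motion is done:
- bot.move_pose(position, orientation): joint-space move of the TCP to a pose.
- bot.move_linear(position, speed=0.15, rotation=None, until_force=None): straight line of the TCP; rotation=None keeps the orientation; speed is the mean speed in m/s. With until_force (N) it stops when the force on the tool has changed by that much, and returns True; else False.
- bot.goto_joints(angles): joint-space move.
- bot.set_gripper(opening, grasp_force=None): opening from 0.0 (shut) to 1.0 (fully open); grasp_force is the grip in N (None keeps the last); returns when the fingers have stopped.
- bot.wait(seconds).
- bot.solve_ik(position, orientation): joint angles nearest the present ones, or None.
- bot.camera(name): name is "side" or "top"; returns the picture (384x512x3 uint8, red, green, blue); there is no depth.
- bot.calibration(name): a dict with "mtx" (3x3 intrinsics, pixels), "extrinsics" (4x4, takes a point from world to camera coordinates). Camera axes: x right, y down, z forward; pixel columns grow to the right and rows downward; lengths in m; the calibration is good to about 2 mm. A picture is of the moment at which its call begins. calibration takes no time and is no camera call.
A pose or a line that the arm cannot do raises bot.PlanningError and nothing moves.
- bot.close_job(): hands the job in, once; it reports no verdict.
Trained networks look in the newest picture that a camera, given by its name, has taken for a name from the list of things; names that differ only in an ending like _2 or _b are one class to them, and where a whole thing is asked for, a point or a joint stands for the part that bears it (a point fixed in the world has none). Each returns a list of dicts, best first, with "confidence" (0 to 1); they miss things now and then, are a little off and sometimes report something else, mostly with a low value. They report only what shows in the picture. A call takes as long as a camera call.
- bot.search_frame(camera, thing): "bbox" ([left, top, width, height] in pixels, round what is visible of it).
Readings, each from a call of its own:
- bot.read_clock(): time.
- bot.read_joint_positions(): joint angles.
- bot.read_joint_vel(): joint speeds.
- bot.read_joint_efforts(): joint torques, N m.
- bot.read_position(): TCP position.
- bot.read_tool_rot(): TCP orientation.
- bot.read_ft_force(): force on the tool from outside, world axes, zero at the start.
- bot.read_moment(): the same for the moment, N m.
- bot.read_gripper_width(): opening from 0.0 (shut) to 1.0 (fully open).
Only numpy, scipy, OpenCV 4.12 (cv2) and the standard library are available. Lean on these libraries where they do the work, as an engineer would, in place of code of your own. Each camera call takes 0.05 s, during which the arm holds its last target. There are 200 camera calls.

TASK

Two spare circuit cards of the milling machine's control stand in wooden holders. Take the wider one, slide it edgewise down into the two upright card guides of the service frame, and press it fully home so that it pushes the raised contact bar at the bottom down and stands on its stops; then let go. Leave the narrower card standing in its holder.

Things in the scene. Friction and masses are not known exactly. Their poses are not given: they have to be found in the camera images.
- wide_card_mid (a point): the wider card, to be fitted: upright grey circuit card, board 120 mm wide (y), 4 mm thick (x), 90 mm tall, lower corners bevelled 8 mm, shields on both faces; on top a black grip bar 14 mm thick (x), 70 mm long (y), 28 mm tall. 118 mm high over all, about 0.13 kg. The point is its centre, 59 mm above its lower edge, 45 mm below the grip bar's middle; z up.
- narrow_card_mid (a point): the narrower card, to be left alone: upright grey circuit card, board 90 mm wide (y), 4 mm thick (x), 90 mm tall, lower corners bevelled 8 mm, shields on both faces; on top a black grip bar 14 mm thick (x), 70 mm long (y), 28 mm tall. 118 mm high over all, about 0.13 kg. The point is its centre, 59 mm above its lower edge, 45 mm below the grip bar's middle; z up.
- holder_w: wooden holder of the wide card, fixed, 70 (x) by 150 (y) by 40 mm tall, origin under its centre. The wide card stands loose in its slot (6 mm wide, 30 mm deep, along y), lower edge 10 mm above the worktop. It may be left or right of the frame, the narrow card's holder on the other side.
- holder_n: wooden holder of the narrow card, fixed, 70 (x) by 120 (y) by 40 mm tall, origin under its centre. The narrow card stands loose in its slot (6 mm wide, 30 mm deep, along y), lower edge 10 mm above the worktop. It may be left or right of the frame, the wide card's holder on the other side.
- frame: the service frame, fixed: aluminium base plate 140 (x) by 190 (y) by 10 mm, origin under its centre on the worktop, z up, x pointing away from the robot. On it one pair of rigid upright grey card guides is clamped, facing each other along y. The pair as a whole may stand anywhere from x = -25 to +25 mm, square to the base; where is not given: it must be seen or felt.
- guide_mouth (a point): point of the base's frame: x = y = 0, at the height of the guides' low cheeks (85 mm). Each guide's slot is 6.5 mm wide in x, its floor at y = +-61.5 mm; cheeks 10 mm thick in x span |y| = 50 to 62 mm. The guides are centred on this point in y, but in x are up to 25 mm off it either way. The near (-x) cheeks end at this height.
- guide_top (a point): point of the base's frame: x = y = 0, at the height of the tall, far (+x) cheeks' tops (110 mm). A card held upright with its lower edge between 85 and 110 mm and moved in +x meets these two cheeks with its face; its middle plane is then 1.25 mm beyond the slots' middle.
- card_stop (a point): point of the base's frame: x = y = 0, at the height (30 mm) of the rigid stops that carry the seated card's lower edge (its centre is then at 89 mm). The stops, |y| = 39 to 49 mm, and the contact bar belong to the guides and lie centred under the slots.
- contact_bar (a joint): how far the brass contact bar (10 mm by 74 mm, at the bottom between the guides) is pressed down, m: 0 = up, its top 38 mm above the worktop; 0.008 = pressed by a fully seated card. It resists with about 10 N, more if pushed fast, and stays where it is pushed; a card's own weight does not move it.

How it is judged:
By the outcome, as a careful person would: the job done as asked, in the order asked, and still so for the second after the job is handed in, with the robot touching nothing.
It also fails if it takes over 51 s, if anything falls off the work surface, if the arm or the gripper's body presses on something with over 40 N, if the wrist force passes 120 N, or if a joint passes its speed limit or range.

## Working session

There is one attempt and no reset: what is moved stays moved. The work goes in short steps, each a Python script; the robot and the scene stay as the last script left them, time stands still between calls to the robot, and variables do not carry over. Pictures are saved under pics/ and viewed, on a budget of 10 in all, crops included, one or two more only if the job needs it, and the job is handed in when it is done.

```bash
mkdir -p pics; ls; python3 - <<'E'
from cell import bot
import cv2,numpy as np
for c in("side","top"):
    im=bot.camera(c); cv2.imwrite(f"pics/{c}0.png",im[:,:,::-1])
    k=bot.calibration(c);print(c,k["mtx"].round(1).tolist(),k["extrinsics"].round(3).tolist())
    for t in("wide_card_mid","narrow_card_mid","holder_w","holder_n","frame","contact_bar"):
        print(t,[(np.round(d["bbox"],1).tolist(),round(d["confidence"],2)) for d in bot.search_frame(c,t)[:2]])
print(bot.read_clock(),bot.read_tool_rot(),bot.grip_depth)
E
```

```text
pics
side [[417.7, 0.0, 256.1], [0.0, 417.7, 193.3], [0.0, 0.0, 1.0]] [[-0.999, -0.034, -0.01, 0.508], [-0.015, 0.659, -0.752, 0.066], [0.032, -0.751, -0.66, 1.251], [0.0, 0.0, 0.0, 1.0]]
wide_card_mid [([262.4, 117.7, 9.4, 34.3], 0.75)]
narrow_card_mid [([253.1, 267.1, 15.3, 49.9], 0.96), ([199.5, 178.4, 61.2, 50.6], 0.53)]
holder_w [([244.2, 281.1, 36.5, 54.5], 0.85), ([257.1, 131.5, 29.0, 36.7], 0.65)]
holder_n [([244.2, 281.1, 36.5, 54.5], 0.85), ([257.1, 131.5, 29.0, 36.7], 0.65)]
frame [([200.2, 180.2, 64.9, 50.6], 0.64)]
contact_bar [([229.5, 188.2, 10.0, 14.2], 0.52), ([200.0, 179.7, 63.9, 50.2], 0.15)]
top [[482.3, 0.0, 252.2], [0.0, 482.3, 189.9], [0.0, 0.0, 1.0]] [[0.011, -1.0, -0.012, 0.014], [-0.992, -0.009, -0.124, 0.535], [0.124, 0.014, -0.992, 1.243], [0.0, 0.0, 0.0, 1.0]]
wide_card_mid [([357.1, 207.2, 50.9, 10.7], 0.47)]
narrow_card_mid [([108.5, 199.4, 42.6, 13.0], 0.75)]
holder_w [([344.8, 196.5, 62.8, 34.4], 0.89), ([111.0, 190.5, 49.3, 36.9], 0.72)]
holder_n [([344.8, 196.5, 62.8, 34.4], 0.89), ([111.0, 190.5, 49.3, 36.9], 0.72)]
frame [([233.8, 141.2, 76.4, 66.5], 0.76), ([110.2, 192.0, 48.9, 34.1], 0.22)]
contact_bar [([263.8, 165.8, 22.3, 6.9], 0.64), ([110.8, 193.0, 48.3, 31.3], 0.28)]
0.7 [-0.5914432   0.59146115 -0.38752544  0.38754702] 0.0187
```

```bash
python3 - <<'E'
import cv2,numpy as np
a=cv2.imread("pics/side0.png")[100:350,170:310]; b=cv2.imread("pics/top0.png")[120:250,90:420]
cv2.imwrite("pics/a.png",cv2.resize(a,None,fx=2.4,fy=2.4,interpolation=2))
cv2.imwrite("pics/b.png",cv2.resize(b,None,fx=2.4,fy=2.4,interpolation=2))
E
```

```text
(no output)
```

View pics/a.png

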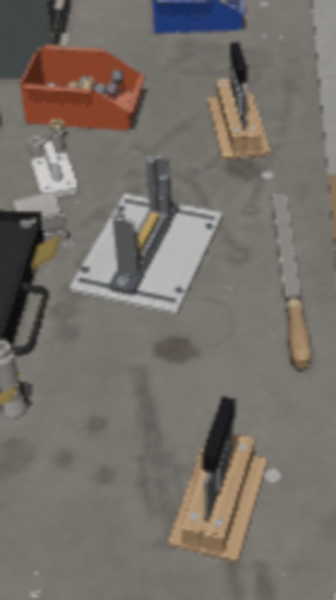

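View pics/b.png

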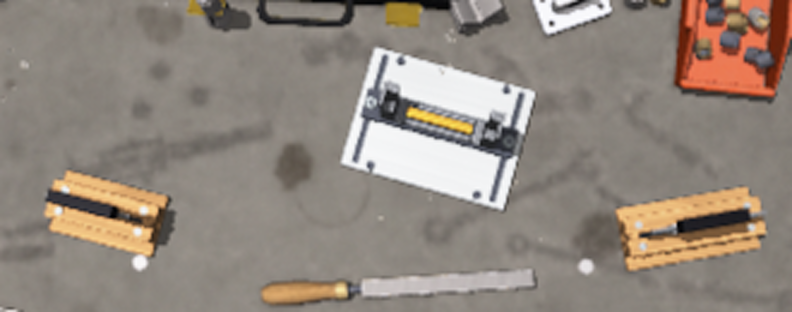

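The top view shows the wide card's holder on the right (y<0): wood at crop (616..766, 186..270), black grip bar at about (678..750, 210..232). The narrow card is on the left. The frame plate is turned, with corners at about (375,47), (535,90), (503,210), (342,165). The guides are at about (390,100) and (493,133), with the yellow contact bar at (440,120).

```bash
cat >h.py <<'E'
from cell import bot
import cv2,numpy as np
def P(c):
    k=bot.calibration(c); return k["mtx"]@k["extrinsics"][:3]
def tri(ps,pt):
    X=cv2.triangulatePoints(P("side"),P("top"),np.float64(ps).reshape(2,1),np.float64(pt).reshape(2,1))[:,0]; return X[:3]/X[3]
def plane(c,uv,z):
    M=P(c)[:,[0,1,3]].copy(); M[:,2]+=P(c)[:,2]*z
    p=np.linalg.solve(M,[uv[0],uv[1],1]); return np.array([p[0]/p[2],p[1]/p[2],z])
def proj(c,X):
    p=P(c)@np.append(X,1); return p[:2]/p[2]
E
python3 - <<'E'
from h import *
def big(m,roi):
    x,y,w,h=roi; z=np.zeros(m.shape,np.uint8); z[y:y+h,x:x+w]=m[y:y+h,x:x+w]
    n,l,s,_=cv2.connectedComponentsWithStats(z); i=1+np.argmax(s[1:,4]); return (l==i)
def rect(mk):
    p=np.argwhere(mk)[:,::-1].astype(np.float32); return cv2.boxPoints(cv2.minAreaRect(p)),p
R={}
for c in("top","side"):
    im=cv2.imread(f"pics/{c}0.png").astype(int); v=im.max(2); s=v-im.min(2)
    white=((v>150)&(s<40)).astype(np.uint8); black=(v<50).astype(np.uint8); wood=((s>60)&(im[:,:,2]>150)).astype(np.uint8); yel=((s>110)).astype(np.uint8)
    if c=="top": rois=dict(plate=(white,(225,135,90,75)),bar=(black,(340,195,75,40)),wood=(wood,(335,190,80,50)),yel=(yel,(255,160,40,20)))
    else: rois=dict(plate=(white,(195,175,75,60)),bar=(black,(255,110,25,45)),wood=(wood,(250,125,40,45)),yel=(yel,(220,183,25,25)))
    for n,(m,r) in rois.items():
        try: mk=big(m,r)
        except Exception as e: print(c,n,"none");continue
        b,p=rect(mk); R[c,n]=b; print(c,n,len(p),p.mean(0).round(1),b.round(1).tolist())
for n,z in(("plate",.01),("wood",.04),("bar",.128),("yel",.038)):
  b=R.get(("top",n))
  if b is not None:
    q=np.array([plane("top",x,z) for x in b]); print(n,q[:,:2].round(4).tolist(),"ctr",q.mean(0).round(4),"sides",np.linalg.norm(q[1]-q[0]).round(4),np.linalg.norm(q[2]-q[1]).round(4),"ang",[np.degrees(np.arctan2(*(q[i+1]-q[i])[1::-1])).round(1) for i in(0,1)])
E
```

```text
top plate 2760 [271.5 173.3] [[230.6999969482422, 187.89999389648438], [245.3000030517578, 136.89999389648438], [313.6000061035156, 156.5], [299.0, 207.39999389648438]]
top bar 143 [386.4 211.8] [[371.29998779296875, 211.8000030517578], [400.6000061035156, 206.89999389648438], [401.3999938964844, 211.60000610351562], [372.1000061035156, 216.5]]
top wood 1082 [375.4 214.6] [[345.70001220703125, 206.5], [405.1000061035156, 196.3000030517578], [409.6000061035156, 222.39999389648438], [350.29998779296875, 232.6999969482422]]
top yel 107 [272.9 169.7] [[259.20001220703125, 167.8000030517578], [260.20001220703125, 164.1999969482422], [286.6000061035156, 171.8000030517578], [285.6000061035156, 175.3000030517578]]
side plate 1021 [233.6 208.4] [[199.0, 219.10000610351562], [221.89999389648438, 170.10000610351562], [261.79998779296875, 188.89999389648438], [238.89999389648438, 237.8000030517578]]
side bar 63 [268.7 125.7] [[264.29998779296875, 118.9000015258789], [268.20001220703125, 117.5999984741211], [273.29998779296875, 132.89999389648438], [269.3999938964844, 134.1999969482422]]
side woo
[... 181 characters left out ...]
none
plate [[0.5423, 0.0778], [0.6831, 0.0402], [0.6304, -0.1458], [0.4912, -0.1062]] ctr [ 0.5868 -0.0335  0.01  ] sides 0.1457 0.1934 ang [np.float64(-14.9), np.float64(-105.8)]
wood [[0.4921, -0.2257], [0.5205, -0.3811], [0.4522, -0.3908], [0.4241, -0.2365]] ctr [ 0.4723 -0.3085  0.04  ] sides 0.158 0.069 ang [np.float64(-79.6), np.float64(-171.9)]
bar [[0.4719, -0.2715], [0.4845, -0.3428], [0.4731, -0.3444], [0.4605, -0.2731]] ctr [ 0.4725 -0.3079  0.128 ] sides 0.0724 0.0115 ang [np.float64(-80.0), np.float64(-172.1)]
yel [[0.5932, 0.0015], [0.6028, -0.0011], [0.5832, -0.0712], [0.5736, -0.0685]] ctr [ 0.5882 -0.0349  0.038 ] sides 0.01 0.0728 ang [np.float64(-15.2), np.float64(-105.7)]
```

```bash
cat >>h.py <<'E'
from scipy.spatial.transform import Rotation as Ro
def quat(deg):  # tool down, tool x along heading deg
    a=np.radians(deg); R=np.array([[np.cos(a),np.sin(a),0],[np.sin(a),-np.cos(a),0],[0,0,-1]])
    return np.roll(Ro.from_matrix(R).as_quat(),1)
G=bot.grip_depth
def st(): print("t",round(bot.read_clock(),2),"p",np.round(bot.read_position(),4),"F",np.round(bot.read_ft_force(),1),"M",np.round(bot.read_moment(),2),"w",round(bot.read_gripper_width(),3))
E
python3 - <<'E'
from h import *
print("bar tri",tri((268.7,125.7),(386.4,211.8)).round(4),"yel tri",tri((234.5,195.3),(272.9,169.7)).round(4))
print("side proj of bar mid",proj("side",[.4725,-.3079,.114]).round(1),"yel",proj("side",[.5882,-.0349,.038]).round(1))
print(Ro.from_quat(np.roll(bot.read_tool_rot(),-1)).as_matrix().round(2).tolist())
for y in(10,190):
    print(y,[None if j is None else np.round(j,2).tolist() for j in (bot.solve_ik([.4725,-.3079,.2],quat(y)),bot.solve_ik([.588,-.035,.2],quat(y-25.2)))])
E
```

```text
bar tri [ 0.4738 -0.3122  0.1123] yel tri [ 0.582  -0.0345  0.0405]
side proj of bar mid [269.2 126. ] yel [230.  195.4]
[[0.4, 0.0, 0.92], [-0.92, -0.0, 0.4], [0.0, -1.0, -0.0]]
10 [None, None]
190 [None, [-0.69, 1.14, 0.07, 2.07, 1.14, -3.14]]
```

```bash
sed -i 's/R=np.array(.*/R=np.array([[np.cos(a),0,-np.sin(a)],[np.sin(a),0,np.cos(a)],[0,-1,0]])/' h.py
python3 - <<'E'
from h import *
ok=[]
for y in(10,190,-170):
    j=[bot.solve_ik([.4725,-.3079,.2],quat(y)),bot.solve_ik([.588,-.035,.2],quat(y-25.2))]
    print(y,[None if k is None else np.round(k,2).tolist() for k in j]); ok.append(all(k is not None for k in j))
E
```

```text
10 [[-0.71, 0.37, -0.21, 0.99, 0.0, 0.69], [-0.18, 0.42, -0.14, 1.02, 0.0, 1.65]]
190 [[-0.71, 0.37, -0.21, 0.99, 0.0, -2.45], [-0.18, 0.42, -0.14, 1.02, 0.0, -1.49]]
-170 [[-0.71, 0.37, -0.21, 0.99, 0.0, -2.45], [-0.18, 0.42, -0.14, 1.02, 0.0, -1.49]]
```

```bash
python3 - <<'E'
from h import *
x,y=.4728,-.3083; q=quat(10.1)
bot.set_gripper(1.0)
bot.move_pose([x,y,.18],q); st()
print(bot.move_linear([x,y,.097],speed=.08,until_force=8)); st()
bot.set_gripper(0.0,80); st()
bot.move_linear([x,y,.20],speed=.1); st()
yaw=-15.2; ex=np.array([np.cos(np.radians(yaw)),np.sin(np.radians(yaw)),0])
t=np.array([.5882,-.0349,0])-.014*ex; t[2]=.200
bot.move_pose(t,quat(yaw)); st()
for c in("side","top"): cv2.imwrite(f"pics/{c}1.png",bot.camera(c)[:,:,::-1])
a=cv2.imread("pics/side1.png")[130:250,150:310]; b=cv2.imread("pics/top1.png")[110:230,200:360]
cv2.imwrite("pics/c.png",np.hstack([cv2.resize(i,None,fx=2.5,fy=2.5,interpolation=2) for i in(a,b)]))
E
```

```text
t 2.15 p [ 0.4725 -0.3091  0.1802] F [ 0.3 -0.3 -0.5] M [ 0.05 -0.07 -0.01] w 1.001
False
t 3.33 p [ 0.4732 -0.3086  0.0975] F [-0.4 -0.5 -0.6] M [-0.07 -0.02 -0.06] w 1.003
t 3.99 p [ 0.473  -0.3085  0.0973] F [ 0.1 -0.   1.5] M [ 0.01 -0.07 -0.03] w 0.149
t 5.17 p [ 0.4724 -0.308   0.1992] F [-0.7  0.1 -0.5] M [0.06 0.05 0.04] w 0.149
t 6.31 p [ 0.5745 -0.0319  0.1997] F [-0.1 -1.1 -0.7] M [ 0.01 -0.01  0.03] w 0.152
```

View pics/c.png

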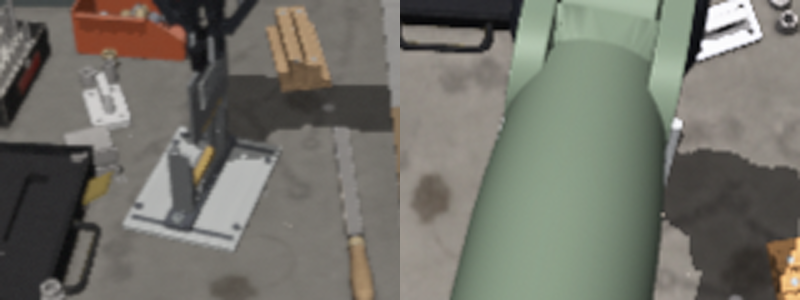

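The picture shows the wide card in the gripper, upright over the frame, and the holder empty at about (300,50). In the side view its bottom edge is still clear of the guides. Next I'll feel for the tall cheeks.

```bash
cat >>h.py <<'E'
def avg(n=12):
    a=[];
    for _ in range(n): a.append(np.r_[bot.read_position(),bot.read_ft_force(),bot.read_moment()]); bot.wait(.01)
    return np.mean(a,0)
def fr(yaw):
    a=np.radians(yaw); return np.array([np.cos(a),np.sin(a),0]),np.array([-np.sin(a),np.cos(a),0])
C=np.array([.5882,-.0349,0])
def rep(tag,yaw,z=None):
    ex,ey=fr(yaw); m=avg(); z=np.zeros(9) if z is None else z
    print(tag,"x,y,z mm",np.round(1e3*np.array([(m[:3]-C)@ex,(m[:3]-C)@ey,m[2]]),2),"Fxyz",np.round([(m[3:6]-z[3:6])@ex,(m[3:6]-z[3:6])@ey,m[5]-z[5]],2),"M",np.round([(m[6:]-z[6:])@ex,(m[6:]-z[6:])@ey,m[8]-z[8]],3),"t",round(bot.read_clock(),2)); return m
E
python3 - <<'E'
from h import *
yaw=-15.2; ex,ey=fr(yaw)
t=C-.014*ex; t[2]=.184
bot.move_linear(t,speed=.05); z=rep("free",yaw); np.save("z.npy",z)
print(bot.move_linear(t+.030*ex,speed=.02,until_force=4)); rep("hit",yaw,z)
E
```

```text
free x,y,z mm [-14.28  -0.47 183.63] Fxyz [-0.48  0.03 -1.27] M [-0.078  0.128 -0.03 ] t 6.97
True
hit x,y,z mm [-14.48  -0.43 182.15] Fxyz [ 0.75  0.16 -0.11] M [ 0.074 -0.131  0.045] t 7.5
```

```bash
python3 - <<'E'
from h import *
yaw=-15.2; ex,ey=fr(yaw)
f=np.array([np.r_[bot.read_ft_force(),bot.read_position()*1e3] for _ in range(15)]); print(f.std(0).round(2),f.mean(0).round(2),bot.read_clock())
t=C-.014*ex; t[2]=.184
z=rep("free",yaw)
print(bot.move_linear(t+.030*ex,speed=.02,until_force=7)); rep("hit",yaw,z)
E
```

```text
[0. 0. 0. 0. 0. 0.] [ 9.0000e-02  9.0000e-02 -1.1900e+00  5.7394e+02 -3.1480e+01  1.8195e+02] 7.5
free x,y,z mm [-14.76  -0.47 181.87] Fxyz [ 0.06 -0.3  -1.21] M [ 0.003 -0.017  0.001] t 7.6
True
hit x,y,z mm [-13.32  -0.37 180.82] Fxyz [-0.57  0.29  0.25] M [ 0.003  0.1   -0.018] t 8.26
```

```bash
python3 - <<'E'
from h import *
yaw=-15.2; ex,ey=fr(yaw); t=C.copy(); t[2]=.184
bot.move_linear(t-.013*ex,speed=.03); bot.wait(.1); z=rep("free",yaw)
for d in np.arange(-.011,.009,.002):
    s=bot.move_linear(t+d*ex,speed=.02,until_force=15); m=rep(f"{d*1e3:.0f} {s}",yaw,z)
    if s or (m[3:6]-z[3:6])@ex<-4: break
E
```

```text
free x,y,z mm [-1.305e+01  4.000e-02  1.840e+02] Fxyz [-0.91 -0.02 -0.7 ] M [ 0.016  0.268 -0.063] t 8.72
-11 False x,y,z mm [-1.2110e+01  1.0000e-01  1.8367e+02] Fxyz [-4.13  1.05  2.07] M [ 0.079  1.237 -0.27 ] t 9.07
```

```bash
python3 - <<'E'
from h import *
a0=bot.camera("side")[:,:,::-1]; cv2.imwrite("pics/side2.png",a0)
a=a0[145:235,185:275]; b=cv2.imread("pics/side0.png")[145:235,185:275]
cv2.imwrite("pics/d.png",np.hstack([cv2.resize(i,None,fx=4.4,fy=6,interpolation=2) for i in(a,b)]))
E
```

```text
(no output)
```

View pics/d.png

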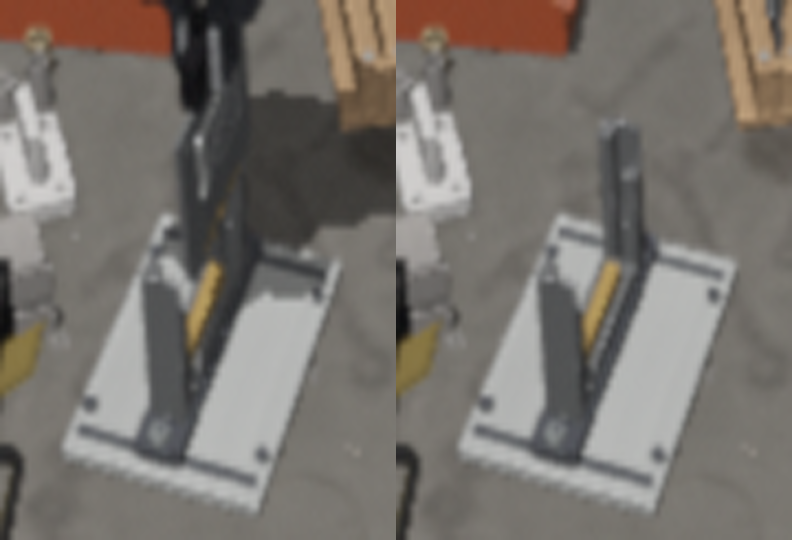

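```bash
python3 - <<'E'
from h import *
ex,ey=fr(-15.2)
def pan(X): u=proj("side",X); return ((u-[185,145])*[4.4,6]).round(0).astype(int)
c=C-.012*ex
im=cv2.imread("pics/d.png")[:,:396].copy(); im=cv2.resize(im,None,fx=1.5,fy=1.1)
def line(pts,col): cv2.polylines(im,[np.array([pan(p)*[1.5,1.1] for p in pts]).astype(np.int32)],False,col,1)
z=np.array([0,0,1.])
line([c+s*.06*ey+h*z for s,h in((1,.187),(1,.105),(.87,.097),(-.87,.097),(-1,.105),(-1,.187))],(0,0,255))
for s in(1,-1):
  # tall cheek: x 3.25..13.25, near cheek -13.25..-3.25
  line([C+s*y*ey+x*ex+.11*z for x,y in((.00325,.05),(.01325,.05),(.01325,.062),(.00325,.062),(.00325,.05))],(0,255,0))
  line([C+s*y*ey+x*ex+.085*z for x,y in((-.00325,.05),(-.01325,.05),(-.01325,.062),(-.00325,.062),(-.00325,.05))],(255,255,0))
cv2.imwrite("pics/e.png",im)
E
```

```text
(no output)
```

View pics/e.png

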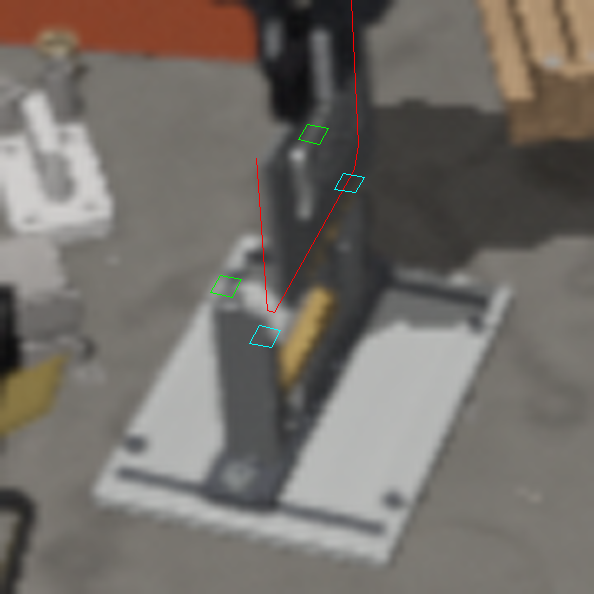

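```bash
python3 - <<'E'
from h import *
yaw=-15.2; ex,ey=fr(yaw); t=C.copy()
t[2]=.184; bot.move_linear(t-.016*ex,speed=.05)
t[2]=.215; bot.move_linear(t-.016*ex,speed=.06); bot.wait(.2); z=rep("free",yaw)
for d in (-.010,-.004,.002):
    s=bot.move_linear(t+d*ex,speed=.03,until_force=15); bot.wait(.1);m=rep(f"{d*1e3:.0f} {s}",yaw,z)
    if s: break
print(bot.read_gripper_width(),np.round(bot.read_joint_positions(),3),bot.solve_ik(t+.002*ex,quat(yaw)).round(3))
a=bot.camera("side")[:,:,::-1]; cv2.imwrite("pics/side3.png",a)
a=cv2.convertScaleAbs(cv2.imread("pics/side3.png")[135:225,195:265],alpha=1.8,beta=-30); b=cv2.convertScaleAbs(cv2.imread("pics/side2.png")[135:225,195:265],alpha=1.8,beta=-30)
cv2.imwrite("pics/f.png",np.hstack([cv2.resize(i,None,fx=5.7,fy=6.6,interpolation=1) for i in(a,b)]))
E
```

```text
free x,y,z mm [-1.6270e+01 -3.0000e-02  2.1458e+02] Fxyz [-0.11  0.11 -1.19] M [ 0.019 -0.01   0.011] t 10.34
-10 False x,y,z mm [-1.0060e+01 -1.0000e-02  2.1493e+02] Fxyz [ 0.15 -0.02  0.04] M [-0.013  0.006 -0.026] t 10.89
-4 False x,y,z mm [-4.0700e+00 -1.0000e-02  2.1494e+02] Fxyz [-0.04 -0.33  0.13] M [-0.005 -0.003 -0.022] t 11.44
2 False x,y,z mm [  1.93  -0.   214.94] Fxyz [ 0.28 -0.03  0.02] M [-0.007 -0.01  -0.004] t 11.99
0.15495657992352446 [-0.185  0.425 -0.089  1.073  0.     1.653] [-0.185  0.413 -0.106  1.052  0.     1.651]
```

View pics/f.png

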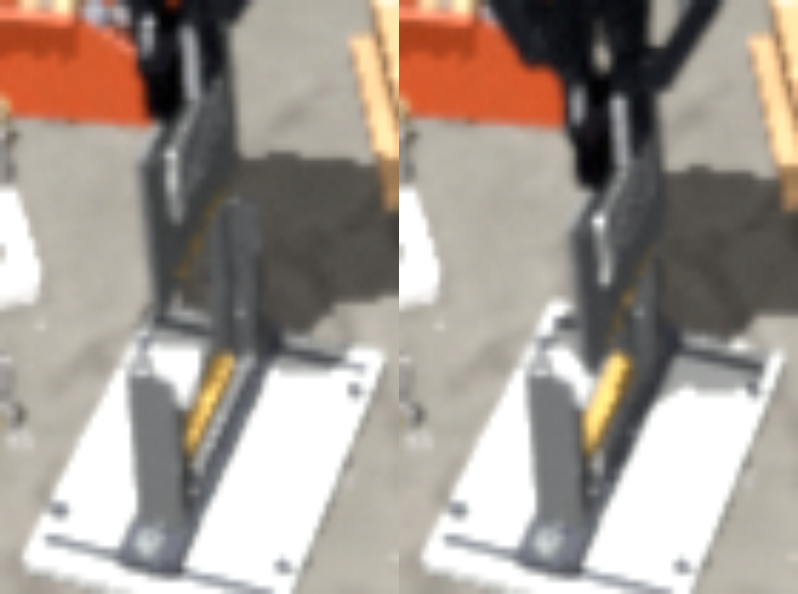

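```bash
python3 - <<'E'
from h import *
ex,ey=fr(-15.2)
z=np.array([0,0,1.])
def pp(d,tz):
    for n,y,h in(("bot+",.06,8),("bev+",.052,0),("bot-",-.052,0),("top+",.06,90),("top-",-.06,90),("gripend+",.035,90)):
        p=C+d*ex+y*ey+(tz-.0873+h*1e-3)*z; u=proj("side",p); print(n,u.round(1),"f:",((u-[195,135])*[5.7,6.6]).round(0))
pp(.002,.215); print(); pp(-.0121,.1837)
u=np.array([223.1,182.7]); print("near guide top f",((proj("side",C+.008*ex+.056*ey+.11*z)-[195,135])*[5.7,6.6]).round(),"far",((proj("side",C+.008*ex-.056*ey+.11*z)-[195,135])*[5.7,6.6]).round())
p0=proj("side",C)
for n,v in(("x",ex),("y",ey),("z",z)): print(n,((proj("side",C+.01*v)-p0)*[5.7,6.6]).round(1))
E
```

```text
bot+ [220.2 182.7] f: [144. 315.]
bev+ [221.4 183.1] f: [150. 318.]
bot- [233.7 161.7] f: [221. 176.]
top+ [218.1 159. ] f: [132. 158.]
top- [233.2 134.9] f: [218.  -1.]
gripend+ [221.4 153.7] f: [151. 123.]

bot+ [225.6 192.1] f: [174. 377.]
bev+ [226.7 192.4] f: [181. 379.]
bot- [238.6 170.8] f: [248. 236.]
top+ [223.8 169.2] f: [164. 226.]
top- [238.3 144.8] f: [247.  64.]
gripend+ [227.  163.8] f: [182. 190.]
near guide top f [139. 352.] far [214. 200.]
x [-17.3  -4.1]
y [-6.3 13.9]
z [ -0.9 -15.7]
```

```bash
python3 - <<'E'
from h import *
ex,ey=fr(-15.2); z=np.array([0,0,1.])
raw=cv2.imread("pics/top0.png"); u0,v0,w,h,S=240,150,66,45,12
im=cv2.resize(raw[v0:v0+h,u0:u0+w],None,fx=S,fy=S,interpolation=1)
im=cv2.convertScaleAbs(im,alpha=1.5)
def line(pts,col,im): cv2.polylines(im,[np.array([(proj("top",p)-[u0,v0]+.5)*S for p in pts]).astype(np.int32)],False,col,1)
ov=im
for s in(1,-1):
  for xs,zz,col in(((.00325,.01325),.11,(0,255,0)),((-.01325,-.00325),.085,(255,255,0))):
    line([C+s*y*ey+x*ex+zz*z for x,y in((xs[0],.05),(xs[1],.05),(xs[1],.062),(xs[0],.062),(xs[0],.05))],col,ov)
line([C+s*.037*ey+x*ex+.038*z for x,s in((-.005,1),(.005,1),(.005,-1),(-.005,-1),(-.005,1))],(0,0,255),ov)
cv2.imwrite("pics/g.png",ov)
E
```

```text
(no output)
```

View pics/g.png

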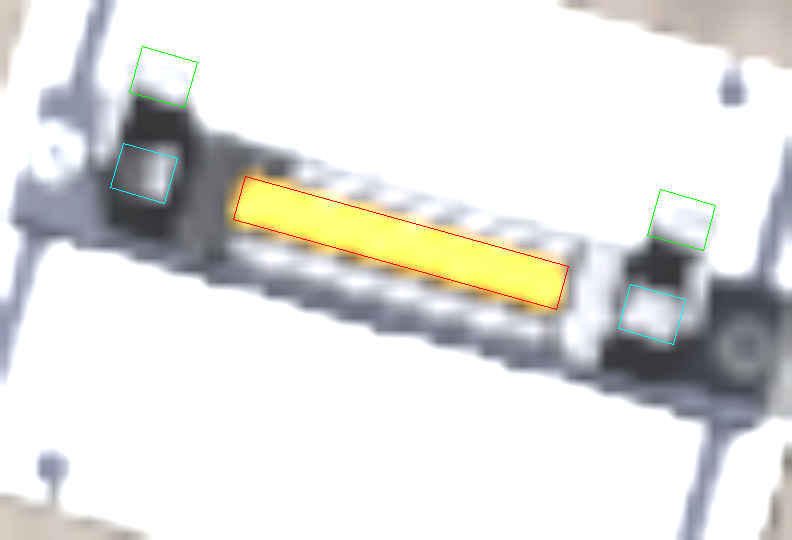

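```bash
python3 - <<'E'
from h import *
z=np.array([0,0,1.]); yaw=-15.2; ex,ey=fr(yaw)
R=Ro.from_quat(np.roll(bot.read_tool_rot(),-1)).as_matrix(); print(R.round(4).tolist(), np.degrees(np.arctan2(R[1,0],R[0,0])))
rep("now",yaw)
out=[]
for f,d,tz in(("side1",-.0143,.1997),("side3",.002,.2149)):
    u0,v0,w,h,S=200,125,60,75,6.6
    im=cv2.convertScaleAbs(cv2.resize(cv2.imread(f"pics/{f}.png")[v0:v0+h,u0:u0+w],None,fx=S,fy=S*1.1,interpolation=1),alpha=2.2,beta=-40)
    for roll,col in((0,(0,0,255)),):
        c=C+d*ex+(tz+G)*z; A=Ro.from_rotvec(ex*np.radians(roll)).as_matrix()
        pts=[c+A@(x*ex+y*ey+(k-.106)*z) for x,y,k in((-.002,.06,.09),(-.002,.06,.008),(-.002,.052,0),(-.002,-.052,0),(-.002,-.06,.008),(-.002,-.06,.09),(-.002,.06,.09))]
        cv2.polylines(im,[np.array([(proj("side",p)-[u0,v0]+.5)*[S,S*1.1] for p in pts]).astype(np.int32)],False,col,1)
    out.append(im)
cv2.imwrite("pics/i.png",np.hstack(out))
E
```

```text
[[0.9645, -0.0147, 0.2638], [-0.2637, 0.0032, 0.9646], [-0.015, -0.9999, -0.0008]] -15.294243143266288
now x,y,z mm [  1.92   0.   214.99] Fxyz [-0.03 -0.24 -1.08] M [-0.004 -0.019 -0.008] t 12.14
```

View pics/i.png

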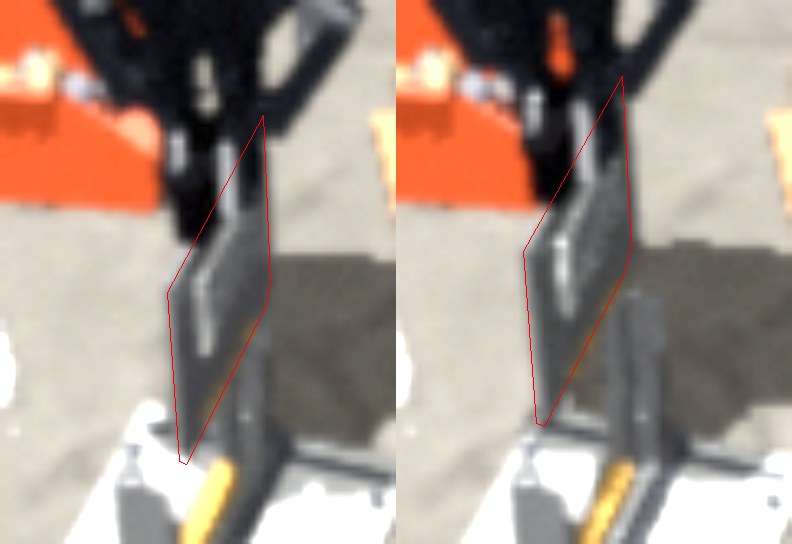

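```bash
python3 - <<'E'
from h import *
ex,ey=fr(-15.2); z=np.array([0,0,1.])
raw=cv2.imread("pics/side0.png"); out=[]
for u0,v0 in((222,155),(204,178)):
  w,h,S=28,40,14
  im=cv2.convertScaleAbs(cv2.resize(raw[v0:v0+h,u0:u0+w],None,fx=S,fy=S,interpolation=0),alpha=1.9,beta=-20)
  for s in(1,-1):
   for xs,zz,col in(((.00325,.01325),.11,(0,255,0)),((-.01325,-.00325),.085,(255,255,0))):
    q=[[ (proj("side",C+s*y*ey+x*ex+k*z)-[u0,v0]+.5)*S for x,y in((xs[0],.05),(xs[1],.05),(xs[1],.062),(xs[0],.062))] for k in(zz,.02)]
    cv2.polylines(im,[np.array(q[0]).astype(np.int32)],True,col,1)
    for a,b in zip(*q): cv2.line(im,tuple(int(i) for i in a),tuple(int(i) for i in b),col,1)
  out.append(im)
cv2.imwrite("pics/j.png",np.hstack(out))
E
```

```text
(no output)
```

View pics/j.png

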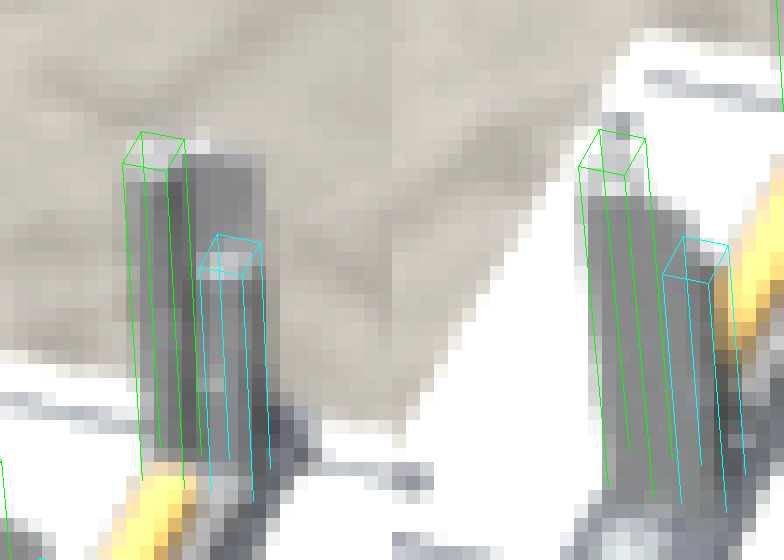

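Most likely cause of the early contact: Mz/Fx puts it at y≈-65 mm. There the side view shows the guide's tall outer web (left panel, grey at (185..265,155)), so the card sits about 2 mm too far toward -y. I'll probe again higher up, where the bevel gives clearance, shifted toward +y and squared up.

```bash
cat >>h.py <<'E'
def go(x,y,zz,yaw,speed=.03,uf=None):
    ex,ey=fr(yaw); p=C+x*1e-3*ex+y*1e-3*ey; p[2]=zz*1e-3
    return bot.move_linear(p,speed=speed,rotation=quat(yaw),until_force=uf)
E
python3 - <<'E'
from h import *
yaw=-15.2; ex,ey=fr(yaw); Y=2.0
go(-14,Y,215,yaw,.06); go(-14,Y,190.5,yaw,.05); bot.wait(.15); z=rep("free",yaw); np.save("z.npy",z)
for d in (-10,-7,-4,-2,0,1,2,3,4,5,6):
    s=go(d,Y,190.5,yaw,.03,15); m=rep(f"{d} {s}",yaw,z)
    if s or (m[3:6]-z[3:6])@ex<-3.5: break
R=Ro.from_quat(np.roll(bot.read_tool_rot(),-1)).as_matrix(); print(R[:,1].round(4))
E
```

```text
free x,y,z mm [-13.72   2.03 190.87] Fxyz [ 0.33  0.2  -0.89] M [ 0.016 -0.004  0.006] t 13.45
-10 False x,y,z mm [ -9.78   2.01 190.55] Fxyz [-0.18  0.09 -0.03] M [ 0.023 -0.048  0.001] t 13.83
-7 False x,y,z mm [ -6.84   2.02 190.5 ] Fxyz [-0.37  0.27 -0.05] M [ 0.039 -0.036  0.005] t 14.18
-4 False x,y,z mm [ -3.84   2.   190.5 ] Fxyz [-0.22 -0.23  0.25] M [ 0.046 -0.045  0.002] t 14.53
-2 False x,y,z mm [ -1.9    1.99 190.49] Fxyz [-0.17 -0.13 -0.  ] M [ 0.037 -0.019  0.008] t 14.88
0 False x,y,z mm [1.2000e-01 1.9900e+00 1.9049e+02] Fxyz [-0.16  0.09  0.35] M [ 0.055 -0.036 -0.001] t 15.23
1 False x,y,z mm [  1.01   2.   190.49] Fxyz [-0.24 -0.1  -0.18] M [ 0.052 -0.003 -0.005] t 15.58
2 False x,y,z mm [  2.03   2.   190.49] Fxyz [-0.12  0.14  0.04] M [ 0.053  0.012 -0.017] t 15.93
3 False x,y,z mm [  2.48   2.03 190.36] Fxyz [-2.45  0.27  1.06] M [ 0.057  0.645 -0.123] t 16.28
4 False x,y,z mm [  3.09   2.07 190.24] Fxyz [-5.5   0.83  1.99] M [ 0.117  1.509 -0.276] t 16.63
[-1.8e-03  6.0e-04 -1.0e+00]
```

```bash
python3 - <<'E'
from h import *
ex,ey=fr(-15.2); Y=2.0
def gx(d,yw,zz=190.5,sp=.03):
    p=C+d*1e-3*ex+Y*1e-3*ey; p[2]=zz*1e-3; return bot.move_linear(p,speed=sp,rotation=quat(yw),until_force=15)
for yw in(-16.4,):
    gx(0.5,yw); z=rep("free",-15.2)
    for d in (2,3,4,5,6):
        s=gx(d,yw); m=rep(f"{yw} {d} {s}",-15.2,z); f=(m[3:6]-z[3:6])@ex
        if s or f<-3.5: break
    print("contact y mm",1e3*(m[8]-z[8])/-f)
E
```

```text
free x,y,z mm [  1.44   1.9  190.76] Fxyz [-0.24  0.18 -0.81] M [0.014 0.044 0.011] t 17.0
-16.4 2 False x,y,z mm [  1.96   1.94 190.49] Fxyz [-1.38 -0.48  1.2 ] M [-0.03   0.453  0.088] t 17.35
-16.4 3 False x,y,z mm [  2.41   1.97 190.35] Fxyz [-3.46 -0.61  2.2 ] M [-0.112  1.112  0.182] t 17.7
-16.4 4 False x,y,z mm [  2.92   1.97 190.26] Fxyz [-5.04 -1.03  3.13] M [-0.112  1.617  0.244] t 18.05
contact y mm 48.391100141570796
```

```bash
cat >>h.py <<'E'
YW=-15.6
def gs(x,y,zz,speed=.03,uf=15):
    ex,ey=fr(-15.2); p=C+x*1e-3*ex+y*1e-3*ey; p[2]=zz*1e-3
    return bot.move_linear(p,speed=speed,rotation=quat(YW),until_force=uf)
E
python3 - <<'E'
from h import *
ex,ey=fr(-15.2); X=.9
gs(X,2,190.5); z=rep("free",-15.2); np.save("z.npy",z)
for h in(187,182): s=gs(X,2,h); m=rep(f"{h} {s}",-15.2,z)
if not s:
  for sg in(1,-1):
    for d in(1,2,3,4):
        s=gs(X,2+sg*d,182); m=rep(f"y {2+sg*d} {s}",-15.2,z)
        if s or abs((m[3:6]-z[3:6])@ey)>2.5: break
    gs(X,2,182)
E
```

```text
free x,y,z mm [  1.98   2.05 190.81] Fxyz [-0.22 -0.06 -1.06] M [-0.002  0.004  0.009] t 18.4
187 False x,y,z mm [  1.68   3.65 187.42] Fxyz [0.84 5.16 2.  ] M [ 1.404 -0.17   0.016] t 18.77
182 True x,y,z mm [  1.75   4.98 184.84] Fxyz [0.38 1.18 0.18] M [ 0.214 -0.076  0.017] t 19.07
```

```bash
python3 - <<'E'
from h import *
ex,ey=fr(-15.2); X=1.1; z=np.load("z.npy")
gs(X,5.5,187); m=rep("187",-15.2,z)
for h in(184,181):
    s=gs(X,5.5,h); m=rep(f"{h} {s}",-15.2,z)
    if s: break
else:
  for sg in(1,-1):
    for d in(1,2,3):
        s=gs(X,5.5+sg*d,181); m=rep(f"y {5.5+sg*d} {s}",-15.2,z)
        if s or abs((m[3:6]-z[3:6])@ey)>2.5: break
    gs(X,5.5,181)
E
```

```text
187 x,y,z mm [  1.1    5.33 186.97] Fxyz [ 0.04  0.36 -0.09] M [ 0.022 -0.004 -0.022] t 19.43
184 False x,y,z mm [  0.87   5.5  183.69] Fxyz [ 0.4   0.32 -0.18] M [ 0.173  0.    -0.015] t 19.77
181 False x,y,z mm [  0.95   5.5  180.8 ] Fxyz [ 0.02  0.74 -0.15] M [ 0.156  0.005 -0.023] t 20.12
y 6.5 False x,y,z mm [  1.16   6.42 181.07] Fxyz [ 0.4  -0.03 -0.22] M [ 0.009 -0.007 -0.01 ] t 20.48
y 7.5 False x,y,z mm [  1.11   7.52 181.01] Fxyz [ 0.28 -0.3  -0.39] M [ 0.014  0.003 -0.001] t 20.82
y 8.5 False x,y,z mm [  1.11   8.49 181.  ] Fxyz [ 0.34 -0.07 -0.03] M [-0.053 -0.015 -0.009] t 21.18
y 4.5 False x,y,z mm [  1.11   5.06 181.11] Fxyz [0.06 3.13 0.77] M [ 0.835  0.061 -0.034] t 21.77
```

```bash
python3 - <<'E'
from h import *
X,Y=1.1,6.9; z=np.load("z.npy")
gs(X,Y,181)
for h in(176,172,169,166,160,152,144):
    s=gs(X,Y,h); m=rep(f"{h} {s}",-15.2,z)
    if s or np.abs(m[3:6]-z[3:6]).max()>8: break
E
```

```text
176 False x,y,z mm [  0.94   6.78 175.75] Fxyz [0.32 0.27 0.01] M [ 0.014 -0.011 -0.009] t 22.69
172 False x,y,z mm [  0.97   6.88 171.82] Fxyz [-0.06  0.35  0.  ] M [ 0.001 -0.007 -0.015] t 23.07
169 False x,y,z mm [  0.99   6.89 168.84] Fxyz [0.3  0.11 0.19] M [ 0.004 -0.02  -0.004] t 23.43
166 False x,y,z mm [  0.98   6.89 165.83] Fxyz [0.35 0.25 0.15] M [ 0.004 -0.006 -0.009] t 23.77
160 False x,y,z mm [  0.96   6.89 159.79] Fxyz [ 0.19  0.17 -0.04] M [ 0.01  -0.001  0.001] t 24.23
152 False x,y,z mm [  1.     6.89 151.84] Fxyz [0.29 0.21 0.01] M [ 0.011  0.005 -0.006] t 24.74
144 False x,y,z mm [  0.99   6.89 143.84] Fxyz [ 0.13 -0.22  0.22] M [ 0.014 -0.012 -0.02 ] t 25.26
```

```bash
python3 - <<'E'
from h import *
X,Y=1.1,6.9; z=np.load("z.npy")
gs(X,Y,128,.05)
m=rep("128",-15.2,z)
for h in(124,121,118,116,114,112,110):
    s=gs(X,Y,h,.015,30); m=rep(f"{h} {s}",-15.2,z)
    if s or m[5]-z[5]>26: break
st()
E
```

```text
128 x,y,z mm [  0.9    6.81 127.72] Fxyz [ 0.04 -0.23 -0.42] M [-0.086  0.034  0.   ] t 25.82
124 False x,y,z mm [  1.8    6.73 125.  ] Fxyz [-0.78 -1.6   6.82] M [-0.244  0.275  0.009] t 26.34
121 False x,y,z mm [  1.91   6.65 122.47] Fxyz [-1.33 -2.22  9.75] M [-0.275  0.531  0.032] t 26.79
118 False x,y,z mm [  1.94   6.56 119.61] Fxyz [-1.76 -2.51 10.6 ] M [-0.297  0.619  0.037] t 27.24
116 False x,y,z mm [  2.02   6.49 118.  ] Fxyz [-2.41 -3.22 12.96] M [-0.321  0.812  0.059] t 27.62
114 False x,y,z mm [  2.37   6.33 117.69] Fxyz [-5.46 -4.63 23.91] M [-0.46   1.702  0.12 ] t 28.01
112 False x,y,z mm [  2.43   6.1  117.38] Fxyz [-9.47 -5.75 34.97] M [-0.579  2.641  0.102] t 28.39
t 28.39 p [ 0.5921 -0.0296  0.1174] F [-11.2  -2.9  34.3] M [0.17 2.7  0.13] w 0.153
```

Fz rose steeply at z=117.4 mm, which is the expected seated height of 117.3. I'll release the card, retreat and check.

```bash
python3 - <<'E'
from h import *
gs(1.5,6.8,116.8,.03); st()
bot.set_gripper(0.6); st()
gs(1.5,6.8,190,.1); gs(-60,6.8,260,.15)
bot.move_pose([.3,-.4,.3],quat(10)); st()
for c in("side","top"):
    cv2.imwrite(f"pics/{c}9.png",bot.camera(c)[:,:,::-1])
    for t in("wide_card_mid","narrow_card_mid","contact_bar"): print(c,t,[(np.round(d["bbox"],1).tolist(),round(d["confidence"],2)) for d in bot.search_frame(c,t)[:2]])
ex,ey=fr(YW); z=np.array([0,0,1.]); u0,v0,w,h,S=185,135,90,100,6
im=cv2.resize(cv2.imread("pics/side9.png")[v0:v0+h,u0:u0+w],None,fx=S*.75,fy=S,interpolation=1)
b=cv2.resize(cv2.imread("pics/top9.png")[130:215,225:320],None,fx=4,fy=6,interpolation=1)
b=cv2.copyMakeBorder(b,0,im.shape[0]-b.shape[0],0,0,0); cv2.imwrite("pics/k.png",np.hstack([im,b]))
e1,e2=fr(-15.2); c=C+.0011*e1+.0035*e2
for n,y,k in(("grip top +",.035,.148),("grip top -",-.035,.148),("board top +",.06,.12),("board top -",-.06,.12)):
    p=c+y*ey+k*z; print(n,"k.png side",((proj("side",p)-[u0,v0]+.5)*[S*.75,S]).round(),"top",((proj("top",p)-[225,130]+.5)*[4,6]+[405,0]).round())
E
```

```text
t 28.6 p [ 0.5915 -0.0291  0.1183] F [ 0.7 -0.2  0.6] M [-0.05 -0.09 -0.03] w 0.153
t 29.05 p [ 0.5909 -0.0291  0.1178] F [-0.6 -0.   0.9] M [ 0.   -0.02 -0.07] w 0.6
t 32.36 p [ 0.3005 -0.3996  0.2997] F [0.2 0.3 0.4] M [-0.02 -0.01 -0.  ] w 0.601
side wide_card_mid [([219.1, 160.0, 17.8, 41.1], 0.9)]
side narrow_card_mid [([256.4, 267.1, 8.2, 48.5], 0.83)]
side contact_bar []
top wide_card_mid [([251.5, 158.8, 47.5, 13.6], 0.74)]
top narrow_card_mid [([110.3, 197.6, 40.5, 11.9], 0.59)]
top contact_bar []
grip top + k.png side [173. 241.] top [544. 168.]
grip top - k.png side [211. 155.] top [655. 215.]
board top + k.png side [161. 320.] top [505. 164.]
board top - k.png side [226. 171.] top [691. 244.]
```

View pics/k.png

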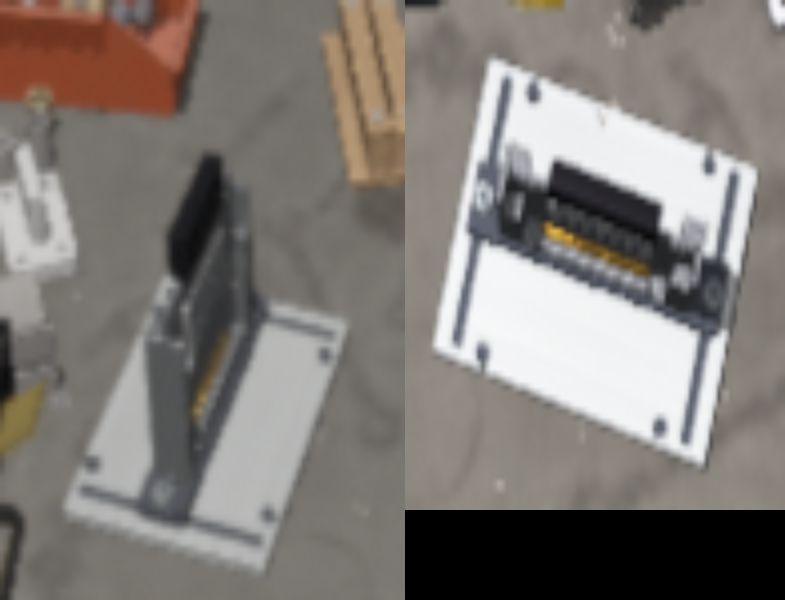

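The card stands in both guides, with its grip bar at side crop (170..220,155..280), matching the predicted seated pose; the holder is empty. The +y end looks slightly high, so I'll feel the grip bar's top at both ends with shut fingers and a light press to be sure it's fully home.

```bash
python3 - <<'E'
from h import *
ex,ey=fr(-15.2); c=C+.0011*ex+.0035*ey
bot.set_gripper(0.0)
p=c.copy(); p[2]=.185; bot.move_pose(p+.02*ey,quat(YW))
for s in(.02,-.02):
    p=c+s*ey; p[2]=.160; bot.move_linear(p,speed=.12,rotation=quat(YW)); bot.wait(.1); z=avg(4)
    p[2]=.140; r=bot.move_linear(p,speed=.02,until_force=22); st(); p[2]=.165; bot.move_linear(p,speed=.12)
bot.move_linear(p+[0,0,.07],speed=.2)
bot.move_pose([.3,-.4,.3],quat(10)); st()
for c in("side","top"):
    cv2.imwrite(f"pics/{c}10.png",bot.camera(c)[:,:,::-1])
    print(c,"diff to before",int((cv2.absdiff(cv2.imread(f"pics/{c}10.png"),cv2.imread(f"pics/{c}9.png"))[130:215,200:300].max(2)>40).sum()))
    print([(np.round(d["bbox"],1).tolist(),round(d["confidence"],2)) for d in bot.search_frame(c,"wide_card_mid")[:1]])
E
```

```text
t 36.32 p [ 0.5968 -0.0128  0.148 ] F [-2.  -0.5  5.7] M [-0.02  0.23  0.  ] w -0.001
t 37.93 p [ 0.5857 -0.0513  0.148 ] F [-1.4  0.8  6.7] M [0.09 0.22 0.03] w -0.003
t 40.4 p [ 0.3004 -0.3995  0.2996] F [-0.3  1.3 -0.4] M [-0.04  0.07  0.02] w -0.001
side diff to before 1
[([218.6, 162.0, 17.9, 40.0], 0.88)]
top diff to before 50
[([251.0, 157.2, 46.3, 17.3], 0.84)]
```

Both ends of the grip bar read 148.0 mm, which is the height of a fully seated card (30 + 118). I'll hand in the job.

```bash
python3 -c "
from cell import bot
bot.close_job()"
```

```text
the job is handed in; nothing more can be done
```

The wide card is fully home in the service frame and released, and the job was handed in at about 40.5 s of the 51 s allowed. The narrow card still stands in its holder, and the robot is clear of everything.

**How it went:** I took the wide card from the holder on the right, felt the tall cheeks for the slot position and the angle, and felt the outer sides of the guides for the sideways position. It then slid down with no noticeable resistance. Pressing it home took about 10 N on the contact bar, then 35 N against a hard stop at tool height 117.4 mm (117.3 expected).

**Last checks:**
- **Height:** both ends of the grip bar read 148.0 mm when pressed lightly with the shut fingers, which is exactly the seated height, so the card stands level on its stops.
- **Picture:** the card stands in both guides where predicted. The networks found the wide card in the frame and, before the light press, the narrow card at its holder.

**What disagreed:**
- **Sideways position:** my camera estimate was about 7 mm off, so my first tries touched a guide's outer wall (push measured at about 4 N). I corrected this by touch.
- **Angle:** felt about 0.4° different from the camera estimate.
- **+y end of the grip bar:** it looked slightly high in the picture, but the press check did not bear that out.
- **Contact bar:** I couldn't measure it directly and the network didn't find it; the card's height implies it is pressed down.

I viewed 10 pictures.

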